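# Snug up the hold-down nut in a backing press

### The arm

A 6-joint arm with a two-finger parallel gripper is mounted at the origin on the work surface. World frame = base frame: x ahead of the robot, y to its left, z up, the work surface at z = 0. Lengths are in m, angles in rad, forces in N, time in s.
With the tool pointing down it reaches from about 0.375 to 0.9 m from the base axis. Payload 3.1 kg.
Tool frame: the origin (TCP) lies on the centre line of the jaws, within the pads' length; the fingertips stand 8 mm ahead of it and the grasp point (between the pads) lies 11 mm behind it; z points along the fingers, y is the line along which they close (so a half turn about z gives the same grasp; the last joint's range is limited). The gripper opens to 87 mm and grips with 3 to 60 N. Pads are 19 mm wide; open, the fingers measure 117 mm over their backs; the gripper's body (75 mm by 190 mm) begins 51 mm behind the grasp point.
Start: joints at [-1.526, 0.527, 1.433, -0, 1.181, -0.178], TCP at [0.139, -0.609, 0.231] pointing down, gripper open.
Joint ranges: [-3.08, 3.08], [-0.75, 2.2], [0.22, 2.44], [-1.43, 4.57], [0, 2.65], [-2.85, 2.85]. Speed limits (rad/s): [2.79, 2.79, 3.14, 3.14, 3.14, 3.14].

### API

Orientations are given as a unit quaternion [x, y, z, w].
In Python, from rig import robot gives the robot as it stands. The module is installed in compiled form; this text tells all that it offers.
- The arm moves only by the tool send_rows, never from a script. Its argument "increments" is one flat list of numbers, 7 for each row, row after row: the turn, a rotation vector about the world's x, y, z in rad, then the shift along the world's x, y, z in cm, then the opening, from 0 (shut) to 1 (fully open). A call has 1 to 20 rows; each row shifts and turns the commanded pose from where the row before left it; what a row does not reach is not made up. A row lasts 1/12 s, in which the tool goes at most 41.7 mm and 7.16 degrees, less where a joint would pass 70% of its speed; a pose out of reach is approached as far as the arm can. A call is refused whole if a number of a shift passes 4.17 or a number of a turn 0.125, either way. A call with a gripper value outside its range is refused whole. The fingers move at their own pace and stop on an object; "newtons" is the grip in N (left out, the last holds). Time passes only in rows, so rows that do not move let the fingers close. It gives the time, the measured TCP pose, the force, the opening and the grip force at its end, in the units of the state.
- robot.get_obs(): the state, without advancing time (a new reading comes with each control period).
- robot.camera(name): name is "scene" or "top" or "wrist"; returns a dict with "image" (400x640x3 uint8, red, green, blue), "range_z" (400x640 float32, m along the optical axis (not along the pixel's ray), 0 where there is no reading), "fx", "fy", "cx", "cy" (pixels), "R" (3x3) and "t" (3): a world point X has camera coordinates R X + t. Camera axes: x right, y down, z forward; pixel columns grow to the right and rows downward; lengths in m; the calibration is good to about 2 mm. A picture is of the moment at which its call begins.
- robot.hand_in(): hands the job in; it is judged then, once.
The state is a dict: "time": time; "q": joint angles; "joint_velocities": joint speeds; "joint_torque": joint torques, N m; "position": TCP position; "tool_rot": TCP orientation; "ft_force": force on the tool from outside, world axes, zero at the start; "moment": the same for the moment, N m; "grip_width": finger opening in m; "grip_force": force on a finger pad.
Only numpy, scipy, OpenCV 4.12 (cv2) and the standard library are available. Lean on these libraries where they do the work, as an engineer would, in place of code of your own. Each camera call takes 0.05 s, during which the arm holds its last target. There are 200 camera calls.

### The job

The bookbinder's backing press has worked loose on the bench. Take the larger T-handled socket wrench out of its block, feel it down the press's left-hand bore (the robot's left, at the end nearer the wrench block) until the socket drops fully over the nut at the bottom, and turn the nut clockwise until it comes up firm, about 1.2 N m, bearing down only lightly and forcing nothing. Then stand the wrench upright, fully down, back in the hole it came from, and leave everything else where it is.

Things in the scene. Friction and masses are not known exactly. Their poses are not given: they have to be found in the camera images.
- wrench_grip (a point): centre of the black T-grip of the larger socket wrench, a 350 g tool standing upright at the start. The grip is a bar 100 mm long (its y axis), 28 mm wide (its x axis) and 30 mm high, on a 14 mm steel extension with a steel square socket at the foot. z points up the tool; the socket's mouth lies 165 mm below this point
- wrench_mouth (a point): centre of the wrench's socket mouth, its lowest point. The socket is 42 mm in outer diameter and 45 mm long; its square hole is 26 mm across and 28 mm deep, with flats facing the tool's x and y axes
- bore (a point): centre of the mouth of the left-hand bore (robot's view) in the top of the near wooden cheek of the press, 110 mm above the table; z up. The bore is 45 mm wide and 95 mm deep. The cheek is 90 mm thick and 480 mm long (y axis), its left end 85 mm from the bore. The book clamped behind it stands 130 mm high. The same bore at the right end holds a tight nut: leave it
- washer (a point): centre of the upper face of the washer at the bottom of that bore, 92 mm below its mouth; z up. On it sits a square nut, 24 mm across, 16 mm high (top 3 mm chamfered), round a 16 mm stud that stands 7 mm out of it. With the socket fully on, its mouth rests on the washer; with flats unmatched it stops 16 mm higher, on the nut's corners, which round off if pressed hard
- nut (a joint): how far the nut is turned on its stud, rad, growing clockwise from above; it does not tell how its flats lie. It starts between 0.5 and 0.85 and runs with a drag of about 0.4 N m until it stops hard on the washer at 1.2. The play between socket and nut is about 0.09 rad either way
- hole_a (a point): centre of the mouth of one of the two holes of the wooden wrench block, 62 mm above the table; z up. The block is 280 mm long (its y axis), 90 mm wide; the holes lie 140 mm apart, 47 mm wide, 45 mm deep, and the wrenches stand on their floors. One holds the larger wrench, the other the smaller one (grip 70 mm long, socket 30 mm wide)
- hole_b (a point): the block's other hole, alike
- small_wrench_grip (a point): centre of the T-grip (70 x 28 x 30 mm) of the smaller wrench, 165 mm above its socket's mouth
- bottle: teal drinking bottle, 72 mm wide, 200 mm high; centre of its underside
- paste_jar: white paste jar, 90 mm wide, 85 mm high; centre of its underside
- paste_brush: paste brush 240 mm long, lying; origin at its underside
- folder: bone folder, 170 x 20 x 6 mm, lying; centre of its underside
- hammer: backing hammer 240 mm long, lying; origin at its underside
- weight: steel pressing weight 60 x 110 x 45 mm with a knob; centre of its underside
- wrench: the larger wrench as a whole; its origin is the socket's mouth
- press: the press, bolted down; its origin lies on the left-hand bore's axis at table height
- stud (a joint): how far the torque on the nut winds up the stud below it, rad, growing clockwise from above: 12 N m per rad, 0 when nothing turns it (0.1 is 1.2 N m); it springs back when let go
Mind the look-alikes: they are no part of the job. What is shaped like the wrench but purple is not meant.

How it is judged:
By the outcome, as a careful person would: the job done as asked, in the order asked, and still so for the second after the job is handed in, with the robot touching nothing.
It also fails if it takes over 72 s, if anything falls off the work surface, if the arm or the gripper's body presses on something with over 40 N, if the wrist force passes 120 N, or if a joint passes its speed limit or range.

## Working session

There is one attempt and no reset: what is moved stays moved. The work goes in short steps, Python scripts to look and compute and a tool call to move; the robot and the scene stay as the last step left them, time stands still between calls to the robot, and variables do not carry over. Pictures are saved under pics/ and viewed, at most 10 in all, crops included, and the job is handed in when it is done.

Besides the shell and the picture viewer there is one more tool, called after ">>>" as name(argument=value, ...) on one line, values as JSON. send_rows: Moves the arm, as the interface text tells. Its arguments: {"type":"object","properties":{"increments":{"type":"array"},"newtons":{"type":"number"}},"required":["increments"]}

```bash
mkdir -p pics; cat > h.py <<'E'
import numpy as np, cv2
from rig import robot
def cam(n):
    c=robot.camera(n); return c
def save(c,f,crop=None,s=1):
    im=c["image"][:,:,::-1]
    if crop: x0,y0,x1,y1=crop; im=im[y0:y1,x0:x1]
    cv2.imwrite("pics/"+f,cv2.resize(im,None,fx=s,fy=s,interpolation=cv2.INTER_CUBIC))
def ray(c,u,v,z):
    d=c["R"].T@np.array([(u-c["cx"])/c["fx"],(v-c["cy"])/c["fy"],1]); o=-c["R"].T@c["t"]
    return o+d*(z-o[2])/d[2]
def cloud(c):
    h,w=c["range_z"].shape; u,v=np.meshgrid(np.arange(w),np.arange(h)); Z=c["range_z"]
    P=np.stack([(u-c["cx"])/c["fx"]*Z,(v-c["cy"])/c["fy"]*Z,Z],-1)-c["t"]
    P=P@c["R"]; P[Z==0]=np.nan
    return P
E
python3 - <<'E'
from h import *
t=cam("top");s=cam("scene")
im=np.vstack([t["image"],s["image"]])
save(t,"top.png");save(s,"scene.png")
np.savez("t.npz",**t);np.savez("s.npz",**s)
print(robot.get_obs())
for c in(t,s):print(-c["R"].T@c["t"],c["fx"])
E
```

```text
{'time': 0.1, 'q': array([-1.52551105e+00,  5.28341159e-01,  1.43377691e+00, -1.67245549e-05,
        1.18142396e+00, -1.78502323e-01]), 'joint_velocities': array([ 0.00056916, -0.00037737, -0.00129889, -0.00128332, -0.00055966,
       -0.00044979]), 'joint_torque': array([ 2.16507301e-04, -4.40986204e+01, -1.77150947e+01,  6.35189423e-02,
        5.33880189e-02, -4.51941708e-05]), 'position': array([ 0.13869548, -0.60874791,  0.2296883 ]), 'tool_rot': array([ 9.93745590e-01,  1.11663564e-01,  5.71585063e-05, -9.73042323e-04]), 'ft_force': array([ 0.1476845 ,  1.00761803, -0.47249056]), 'moment': array([ 0.00918445, -0.01558181,  0.02447334]), 'grip_force': 0.0, 'grip_width': 0.08695229136694946}
[0.40675042 0.14312072 1.49923677] 457.9482035347006
[ 0.92009954 -0.53739553  1.07823657] 362.1074807204202
```

View pics/top.png

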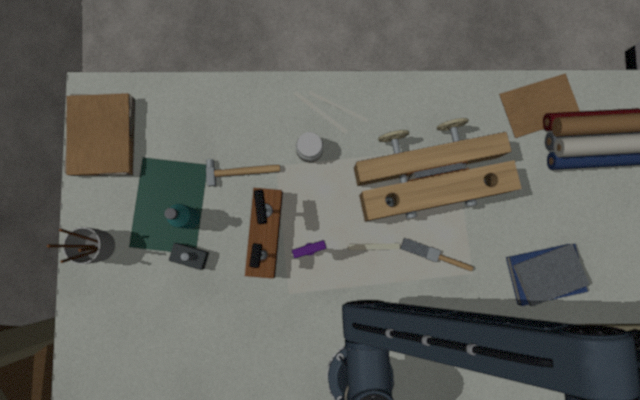

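View pics/scene.png

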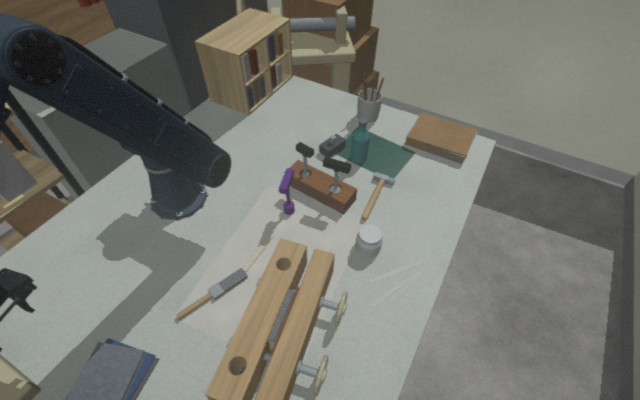

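The top view shows three T-handled candidates: black at (260,206), black at (257,256) and a purple one lying at (309,249). The far black one looks longer, so I take it as the larger wrench. The press's left bore is at (391,200). Next I measure and confirm in a crop.

```bash
python3 - <<'E'
from h import *
t=dict(np.load("t.npz"));P=cloud(t);im=t["image"].astype(int)
save(t,"c1.png",(235,170,435,290),4)
Z=P[...,2]
# grips
m=((Z>.17)&(Z<.215)&(im.max(2)<70)).astype(np.uint8); m[:, :235]=0;m[:,300:]=0;m[290:]=0
n,l,st,c=cv2.connectedComponentsWithStats(m)
for i in range(1,n):
    if st[i,4]<30:continue
    ys,xs=np.where(l==i); r=cv2.minAreaRect(np.stack([xs,ys],1).astype(np.float32))
    Q=np.array([ray(t,u,v,.197)[:2] for u,v in cv2.boxPoints(r)]); ce=Q.mean(0)
    e=[Q[1]-Q[0],Q[2]-Q[1]];e=max(e,key=np.linalg.norm)
    print("grip",st[i],np.nanmedian(P[l==i],0),ce,[np.linalg.norm(Q[1]-Q[0]),np.linalg.norm(Q[2]-Q[1])],np.degrees(np.arctan2(e[1],e[0])))
def rect(m,z,name):
    n,l,st,c=cv2.connectedComponentsWithStats(m.astype(np.uint8))
    for i in range(1,n):
        if st[i,4]<60:continue
        ys,xs=np.where(l==i); r=cv2.minAreaRect(np.stack([xs,ys],1).astype(np.float32))
        Q=np.array([ray(t,u,v,z)[:2] for u,v in cv2.boxPoints(r)]);e=max([Q[1]-Q[0],Q[2]-Q[1]],key=np.linalg.norm)
        print(name,st[i],c[i],Q.mean(0),[np.linalg.norm(Q[1]-Q[0]),np.linalg.norm(Q[2]-Q[1])],np.degrees(np.arctan2(e[1],e[0])),np.nanmedian(Z[l==i]))
R=np.zeros(Z.shape,bool);R[180:290,235:300]=1
rect(R&(abs(Z-.062)<.012),.062,"block")
R=np.zeros(Z.shape,bool);R[120:230,345:535]=1
rect(R&(abs(Z-.11)<.012),.110,"cheek")
g=im.max(2)
R=np.zeros(Z.shape,bool);R[185:215,378:405]=1
rect(R&(g<95),.11,"boreL dark")
E
```

```text
grip [254 189  14  35 346] [0.52931926 0.29486159 0.19690801] [0.52955935 0.29367226] [np.float64(0.029735358618639584), np.float64(0.09997013081038833)] -173.01186507061865
grip [250 243  13  25 256] [0.39086358 0.30588988 0.19721585] [0.39116421 0.30621764] [np.float64(0.06859473256888154), np.float64(0.029945151622497515)] -8.431751747142501
block [ 245  187   37   91 1875] [264.66773333 233.49493333] [0.46139812 0.3003754 ] [np.float64(0.2806878769572203), np.float64(0.0925165851733264)] -5.135546824770618 0.062452911887705305
cheek [387 129  19   7  70] [396.51428571 131.77142857] [ 0.76568542 -0.11469433] [np.float64(0.05739035936970524), np.float64(0.01296680879305611)] -80.7092159125674 0.10537732326631494
cheek [ 356  131  166   89 7776] [437.88258745 174.6714249 ] [ 0.63209968 -0.24296807] [np.float64(0.4896287968868386), np.float64(0.1853142343019276)] -78.91646485605673 0.1113204439211545
boreL dark [385 193  14  14 161] [391.72049689 199.43478261] [ 0.55511618 -0.09580356] [np.float64(0.03981873320147449), np.float64(0.03995327875129745)] 178.57322336454837 0.04016895710177531
```

View pics/c1.png

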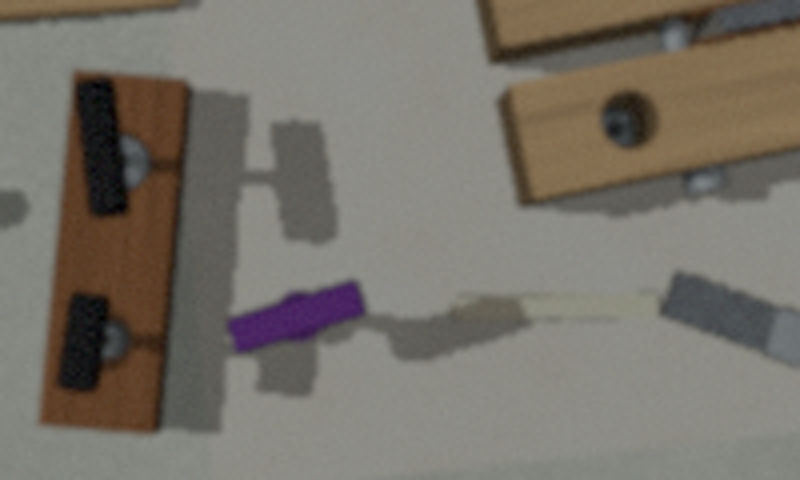

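The crop confirms it: the far black wrench (grip 100 mm) is the larger one, the near one measures 69 mm, and the purple one is a decoy. The left bore shows the nut and stud at its bottom. Now I move above the wrench.

>>> send_rows(increments=[0,0,0.108,2.6,2.6,0.85,1,0,0,0.108,2.6,2.6,0.85,1,0,0,0.108,2.6,2.6,0.85,1,0,0,0.108,2.6,2.6,0.85,1,0,0,0.108,2.6,2.6,0.85,1,0,0,0.108,2.6,2.6,0.85,1,0,0,0.108,2.6,2.6,0.85,1,0,0,0.108,2.6,2.6,0.85,1,0,0,0.108,2.6,2.6,0.85,1,0,0,0.108,2.6,2.6,0.85,1,0,0,0.108,2.6,2.6,0.85,1,0,0,0.108,2.6,2.6,0.85,1])

```text
time: 1.1
position: [0.4515, -0.2956, 0.3326]
tool_rot: [0.723, 0.691, -0.0, -0.0]
ft_force: [0.5, 0.2, 0.8]
grip_width: 0.0874
grip_force: 0.0
```

>>> send_rows(increments=[0,0,0.108,0.8,1.8,0,1,0,0,0.108,0.8,1.8,0,1,0,0,0.108,0.8,1.8,0,1,0,0,0.108,0.8,1.8,0,1,0,0,0.108,0.8,1.8,0,1,0,0,0.108,0.8,1.8,0,1,0,0,0.108,0.8,1.8,0,1,0,0,0.108,0.8,1.8,0,1,0,0,0.108,0.8,1.8,0,1,0,0,0.108,0.8,1.8,0,1,0,0,0.108,0.2,1.8,0,1,0,0,0.108,0,0,0,1,0,0,0.108,0,0,0,1,0,0,0.108,0,0,0,1,0,0,0.108,0,0,0,1,0,0,0.108,0,0,0,1,0,0,0,0,0,0,1])

```text
time: 2.52
position: [0.5324, -0.0992, 0.3321]
tool_rot: [-0.054, 0.999, 0.0, -0.001]
ft_force: [-0.6, 0.1, -0.4]
grip_width: 0.087
grip_force: 0.0
```

```bash
python3 - <<'E'
from h import *
w=cam("wrist");np.savez("w1.npz",**w);save(w,"w1.png")
print(-w["R"].T@w["t"],w["R"].round(2),w["fx"],robot.get_obs()["position"])
P=cloud(w);Z=P[...,2]
for z in(.11,.13,.018):print(z,(abs(Z-z)<.006).sum())
E
```

```text
[ 0.46134205 -0.10676219  0.48597556] [[-0.11  0.99  0.  ]
 [ 0.96  0.1   0.26]
 [ 0.26  0.03 -0.97]] 323.97764671038726 [ 0.53243876 -0.09922612  0.33215184]
0.11 27612
0.13 820
0.018 6088
```

View pics/w1.png

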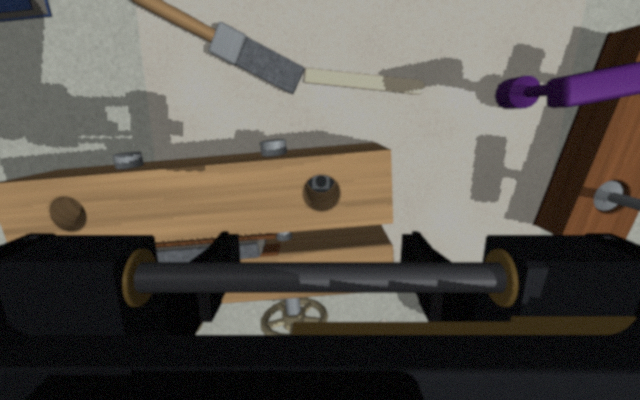

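The wrist view shows the left bore at (322,192) with the nut and stud visible in it at (320,183). I measure the bore, the nut and the cheek direction.

```bash
python3 - <<'E'
from h import *
w=dict(np.load("w1.npz"));P=cloud(w);Z=P[...,2]
save(w,"w1c.png",(290,160,355,222),9)
sub=np.zeros(Z.shape,bool);sub[165:222,298:348]=1
hole=sub&(w["image"].max(2)>=0)&(Z<.100)
ys,xs=np.where(hole)
c=cv2.findContours(hole.astype(np.uint8),cv2.RETR_EXTERNAL,cv2.CHAIN_APPROX_NONE)[0]
c=max(c,key=len)[:,0]
q=np.array([ray(w,u,v,.11)[:2] for u,v in c])
print("bore",cv2.minEnclosingCircle(q.astype(np.float32)),(q.max(0)+q.min(0))/2,np.ptp(q,0))
ck=(abs(Z-.11)<.004);n,l,st,ce=cv2.connectedComponentsWithStats(ck.astype(np.uint8));k=l[205,322] or l[185,250]
ys,xs=np.where(l==l[185,250]);
Q=P[l==l[185,250]][:,:2]
r=cv2.minAreaRect(Q[~np.isnan(Q).any(1)].astype(np.float32));print("cheek",r,cv2.boxPoints(r).round(3).tolist())
for a,b in((.014,.022),(.028,.039),(.039,.048)):
    m=sub&(Z>a)&(Z<b);print(a,b,m.sum(),np.nanmean(P[m],0) if m.any() else 0)
    if a==.028:
        q=P[m][:,:2].astype(np.float32);r=cv2.minAreaRect(q);print("nut",r)
E
```

```text
bore ((0.5510035753250122, -0.09596900641918182), 0.021699421107769012) [ 0.55111159 -0.09589925] [0.04209296 0.04253374]
cheek ((0.5835604071617126, -0.24818193912506104), (0.09273713827133179, 0.4811829924583435), 11.069690704345703) [[0.492000013589859, -0.020999999716877937], [0.5839999914169312, -0.49300000071525574], [0.675000011920929, -0.4749999940395355], [0.5830000042915344, -0.003000000026077032]]
0.014 0.022 202 [ 0.56486845 -0.09393487  0.01768384]
0.028 0.039 190 [ 0.55955723 -0.09541978  0.03354004]
nut ((0.5603400468826294, -0.09538303315639496), (0.03434266522526741, 0.03467535227537155), 48.6782341003418)
0.039 0.048 154 [ 0.55899869 -0.09524797  0.04177999]
```

View pics/w1c.png

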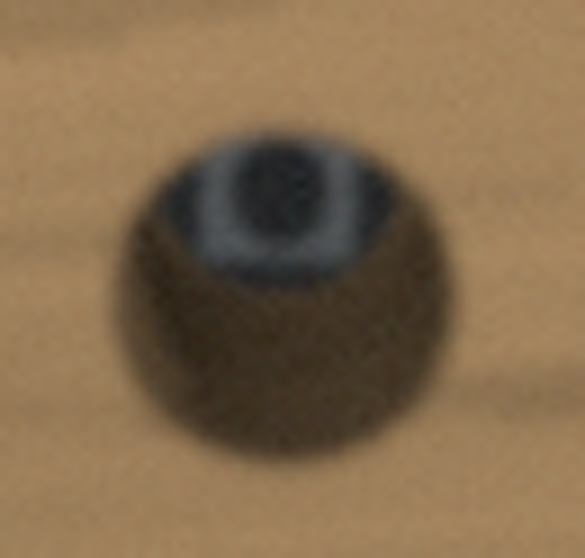

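The nut, stud and washer are visible, and the flats are nearly parallel to the camera axes. One look from straight above will give the nut's centre and angle.

>>> send_rows(increments=[0,0,0,3,0,-2.5,1,0,0,0,3,0,-2.5,1,0,0,0,2.5,0,-2.5,1,0,0,0,0,0,-1.5,1,0,0,0,0,0,0,1,0,0,0,0,0,0,1])

```text
time: 3.07
position: [0.6168, -0.0991, 0.2412]
tool_rot: [-0.052, 0.999, 0.001, -0.002]
ft_force: [0.7, -0.2, 0.6]
grip_width: 0.087
grip_force: 0.0
```

```bash
python3 - <<'E'
from h import *
w=cam("wrist");np.savez("w2.npz",**w);P=cloud(w);Z=P[...,2]
B=np.array([.5525,-.0957]); 
X=w["R"]@np.array([*B,.034])+w["t"];u=w["fx"]*X[0]/X[2]+w["cx"];v=w["fy"]*X[1]/X[2]+w["cy"];print(u,v)
u,v=int(u),int(v);save(w,"w2c.png",(max(u-40,0),max(v-40,0),u+40,v+40),7)
d=np.hypot(P[...,0]-B[0],P[...,1]-B[1])<.05
for a,b in((.010,.024),(.028,.0385),(.039,.048)):
    m=d&(Z>a)&(Z<b);q=P[m][:,:2].astype(np.float32)
    print(a,m.sum(),cv2.minAreaRect(q),cv2.minEnclosingCircle(q))
hole=d&(Z<.1);n,l,st,_=cv2.connectedComponentsWithStats(hole.astype(np.uint8));k=1+st[1:,4].argmax()
c=max(cv2.findContours((l==k).astype(np.uint8),cv2.RETR_EXTERNAL,cv2.CHAIN_APPROX_NONE)[0],key=len)[:,0]
q=np.array([ray(w,a,b,.11)[:2] for a,b in c]);print("bore",(q.max(0)+q.min(0))/2,np.ptp(q,0),st[k])
print(robot.get_obs()["tool_rot"],robot.get_obs()["q"])
E
```

```text
328.3863176597998 121.87512798525572
0.01 807 ((0.5526468753814697, -0.09563037008047104), (0.04439155012369156, 0.04445793852210045), 81.4688949584961) ((0.5526627898216248, -0.095743328332901), 0.022581128403544426)
0.028 391 ((0.5528457164764404, -0.09560957551002502), (0.044143371284008026, 0.044476013630628586), 5.546145915985107) ((0.5526263117790222, -0.09576211869716644), 0.022564580664038658)
0.039 245 ((0.5525256991386414, -0.09515127539634705), (0.044694215059280396, 0.043674223124980927), 1.1898512840270996) ((0.5526067018508911, -0.09577246010303497), 0.022564847022294998)
bore [ 0.55246537 -0.0960202 ] [0.04305303 0.04275388] [ 306   97   50   53 2038]
[-5.23643846e-02  9.98627998e-01  1.00251985e-04 -2.87639664e-04] [-3.37991092e-01  5.15451366e-01  1.41777850e+00 -3.58164430e-05
  1.20897108e+00 -2.01355143e+00]
```

View pics/w2c.png

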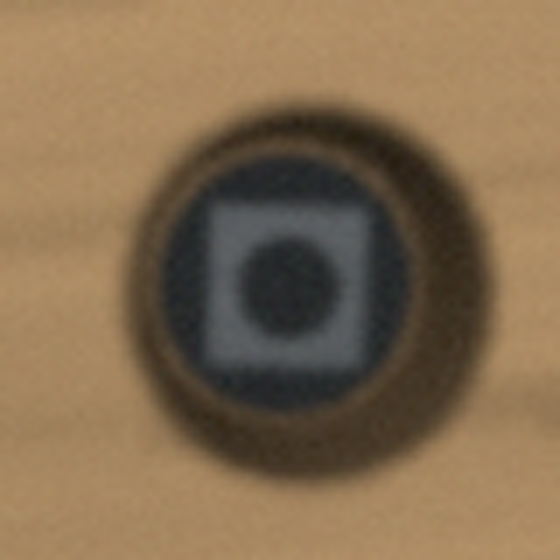

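Clear view: bore centre (0.5526, −0.0958), and the square nut is almost axis-aligned in the image (crop ~(205–372, 200–365)). I get its exact angle from a colour mask, then move to the wrench.

```bash
python3 - <<'E'
from h import *
w=dict(np.load("w2.npz"));im=cv2.resize(w["image"][82:162,288:368],None,fx=8,fy=8,interpolation=cv2.INTER_CUBIC).astype(int)
P=cloud(w)
g=(im[...,0]>62)&(abs(im[...,0]-im[...,2])<25)
for th in(55,62,70):
    g=((im[...,2]>th)&(im[...,0]-im[...,2]<8)).astype(np.uint8)
    g=cv2.morphologyEx(g,cv2.MORPH_OPEN,np.ones((9,9)))
    n,l,st,c=cv2.connectedComponentsWithStats(g);k=1+st[1:,4].argmax();ys,xs=np.where(l==k)
    cnt=np.stack([xs,ys],1)/8-.5+[288,82]
    cnt=np.array([ray(w,*p,.033)[:2] for p in cnt[::3]]);r=cv2.minAreaRect(cnt.astype(np.float32)*1000);print(th,r)
R=w["R"];print("cam yaw mod90",np.degrees(np.arctan2(R[0,1],R[0,0]))%90)
x,y,_,_=robot.get_obs()["tool_rot"];print("tool yaw",np.degrees(2*np.arctan2(y,x)))
E
```

```text
55 ((552.1203002929688, -95.59783172607422), (26.367460250854492, 26.115556716918945), 4.792210578918457)
62 ((552.1038818359375, -95.61014556884766), (25.32785987854004, 25.26801300048828), 4.754152774810791)
70 ((552.0748901367188, -95.62318420410156), (24.3248348236084, 24.362974166870117), 4.408663272857666)
cam yaw mod90 5.982423927459038
tool yaw 186.00326240279216
```

>>> send_rows(increments=[0,0,0,-0.4,3.6,2,1,0,0,0,-0.8,3.6,2,1,0,0,0,-0.8,3.6,2,1,0,0,0,-0.8,3.6,2,1,0,0,0,-0.8,3.6,0,1,0,0,0,-0.8,3.6,0,1,0,0,0,-0.8,3.6,0,1,0,0,0,-0.8,3.6,0,1,0,0,0,-0.8,3.6,0,1,0,0,0,-0.8,3.6,0,1,0,0,0,-0.9,3.2,0,1,0,0,0,0,0,0,1,0,0,0,0,0,0,1])

```text
time: 4.2
position: [0.5322, 0.2933, 0.3243]
tool_rot: [-0.054, 0.999, 0.0, 0.002]
ft_force: [0.1, -0.4, -0.5]
grip_width: 0.0867
grip_force: 0.0
```

Nut flats lie at about 4.6° (mod 90°), centre (0.552, −0.0956). Now one close measurement of the wrench grip.

```bash
python3 - <<'E'
from h import *
w=cam("wrist");np.savez("w3.npz",**w);P=cloud(w);Z=P[...,2]
d=np.hypot(P[...,0]-.53,P[...,1]-.294)<.1
m=(d&(Z>.185)&(Z<.205)).astype(np.uint8);n,l,st,c=cv2.connectedComponentsWithStats(m)
for i in range(1,n):
    if st[i,4]<80:continue
    ys,xs=np.where(l==i);q=np.array([ray(w,a,b,.197)[:2] for a,b in zip(xs,ys)])*1000
    print(st[i],cv2.minAreaRect(q.astype(np.float32)),np.nanmedian(P[l==i],0),np.nanpercentile(P[l==i],[1,99],0))
save(w,"w3.png")
E
```

```text
[ 309  133   32  108 3266] ((525.2382202148438, 297.5541687011719), (97.86492919921875, 26.76430892944336), 7.173844814300537) [0.52232817 0.29754984 0.19641723] [[0.47758065 0.28087376 0.1917813 ]
 [0.57329979 0.31470568 0.19811772]]
```

View pics/w3.png

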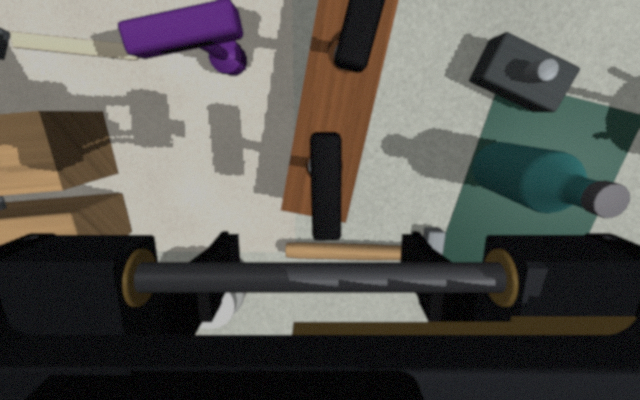

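The wrist view shows the larger wrench at (325,185), the small one at (360,30), and the purple decoy leaning/standing at (180,25). The two cameras differ by ~4 mm, so I take the scene camera as a third vote.

```bash
python3 - <<'E'
from h import *
s=dict(np.load("s.npz"));P=cloud(s);Z=P[...,2]
d=np.hypot(P[...,0]-.528,P[...,1]-.2955)<.08
m=d&(Z>.190)&(Z<.203);ys,xs=np.where(m)
q=np.array([ray(s,a,b,.197)[:2] for a,b in zip(xs,ys)])*1000
print(m.sum(),cv2.minAreaRect(q.astype(np.float32)),np.nanmedian(P[m],0))
w=dict(np.load("w3.npz"))
for n,c in(("w",w),("s",s),("t",dict(np.load("t.npz")))):
    P=cloud(c);Z=P[...,2]
    m=(Z>.058)&(Z<.066)&(np.hypot(P[...,0]-.46,P[...,1]-.3)<.2)
    q=P[m][:,:2]*1000;print(n,m.sum(),cv2.minAreaRect(q.astype(np.float32)),cv2.boxPoints(cv2.minAreaRect(q.astype(np.float32))).round(0).tolist())
E
```

```text
170 ((531.7510375976562, 290.8229675292969), (99.13846588134766, 32.58428955078125), 7.218042373657227) [0.53179798 0.29355874 0.19477905]
w 10610 ((455.4335021972656, 251.59796142578125), (195.09930419921875, 274.4127502441406), 84.74696350097656) [[310.0, 167.0], [583.0, 142.0], [601.0, 336.0], [328.0, 361.0]]
s 929 ((454.4201354980469, 248.50540161132812), (203.34649658203125, 281.5616149902344), 84.96595764160156) [[305.0, 160.0], [586.0, 135.0], [604.0, 337.0], [323.0, 362.0]]
t 1480 ((461.3885498046875, 300.8031311035156), (90.51254272460938, 279.939697265625), 84.69007873535156) [[318.0, 269.0], [597.0, 243.0], [605.0, 333.0], [326.0, 359.0]]
```

Consensus for the grip: (0.529, 0.294). The hole from the block's geometry is (0.531, 0.294), which agrees. Descend and grip.

>>> send_rows(increments=[0,0,0.016,-0.3,0.1,-3,1,0,0,0,0,0,-3,1,0,0,0,0,0,-3,1,0,0,0,0,0,-3,1,0,0,0,0,0,-2,1,0,0,0,0,0,-1.3,1,0,0,0,0,0,0,1], newtons=40)

```text
time: 4.83
position: [0.5288, 0.2902, 0.1667]
tool_rot: [-0.06, 0.998, -0.001, -0.003]
ft_force: [-0.1, 0.1, 0.1]
grip_width: 0.0868
grip_force: 0.0
```

>>> send_rows(increments=[0,0,0,0,0,0,0.2,0,0,0,0,0,0,0.2,0,0,0,0,0,0,0.2,0,0,0,0,0,0,0.2,0,0,0,0,0,0,0.2,0,0,0,0,0,0,0.2,0,0,0,0,0,0,0.2,0,0,0,0,0,0,0.2], newtons=40)

```text
time: 5.5
position: [0.5299, 0.293, 0.1693]
tool_rot: [-0.061, 0.998, 0.0, 0.0]
ft_force: [0.4, 0.2, 0.2]
grip_width: 0.0419
grip_force: 0.0
```

>>> send_rows(increments=[0,0,0,0,0,0,0,0,0,0,0,0,0,0,0,0,0,0,0,0,0,0,0,0,0,0,0,0,0,0,0,0,0,0,0], newtons=40)

```text
time: 5.92
position: [0.5299, 0.2929, 0.1691]
tool_rot: [-0.061, 0.998, -0.0, 0.0]
ft_force: [-0.6, 0.4, -0.0]
grip_width: 0.0278
grip_force: 39.7
```

```bash
python3 - <<'E'
from h import *
o=robot.get_obs();print(o["position"],o["ft_force"],o["moment"],o["grip_width"],o["grip_force"],o["q"])
E
```

```text
[0.52991069 0.29288496 0.16911244] [-0.62803627  0.39334932 -0.04059179] [ 0.10920299 -0.19269519  0.00979536] 0.02783055661435751 39.65352294500917 [ 3.20574713e-01  5.75129075e-01  1.54210043e+00 -6.86984052e-05
  1.02437511e+00 -1.37245797e+00]
```

Gripped firmly with low forces. Lift straight up.

>>> send_rows(increments=[0,0,0,0,0,1,0,0,0,0,0,0,1,0,0,0,0,0,0,2,0,0,0,0,0,0,2,0,0,0,0,0,0,3,0,0,0,0,0,0,3,0,0,0,0,0,0,3,0,0,0,0,0,0,0,0,0,0,0,0,0,0,0])

```text
time: 6.67
position: [0.5306, 0.2931, 0.3215]
tool_rot: [-0.061, 0.998, 0.001, 0.002]
ft_force: [0.2, -0.5, -4.2]
grip_width: 0.0281
grip_force: 39.6
```

```bash
python3 - <<'E'
from h import *
o=robot.get_obs();print(o["position"],o["tool_rot"],o["ft_force"],o["moment"],o["grip_width"])
w=cam("wrist");t=cam("top");s=cam("scene");np.savez("w4.npz",**w);np.savez("t4.npz",**t);np.savez("s4.npz",**s)
for n,c in(("top",t),("scene",s)):
    P=cloud(c);Z=P[...,2];X,Y=P[...,0],P[...,1]
    m=np.hypot(X-.531,Y-.2944)<.04
    for a,b in((.03,.055),(.14,.19),(.19,.21),(.22,.29),(.3,.35)):
        k=m&(Z>a)&(Z<b);print(n,a,b,k.sum(),np.nanmedian(P[k],0) if k.any() else "")
save(w,"w4.png")
w3=s["image"][130:250,270:410];cv2.imwrite("pics/s4.png",cv2.resize(w3[:,:,::-1],None,fx=5,fy=5))
E
```

```text
[0.5305931  0.29307264 0.32153291] [-6.11211659e-02  9.98127448e-01  5.19922184e-04  2.35166525e-03] [ 0.19194147 -0.51083507 -4.17890943] [ 0.07947428 -0.08886661 -0.00386784] 0.028100780863686493
top 0.03 0.055 0 
top 0.14 0.19 4 [0.51224374 0.28262109 0.17614468]
top 0.19 0.21 1 [0.51168026 0.28279322 0.20651839]
top 0.22 0.29 0 
top 0.3 0.35 46 [0.49805825 0.28644118 0.3474415 ]
scene 0.03 0.055 50 [0.52070292 0.31724571 0.04239005]
scene 0.14 0.19 56 [0.53552561 0.27741731 0.17756069]
scene 0.19 0.21 91 [0.5330099  0.28590415 0.2026803 ]
scene 0.22 0.29 63 [0.53004207 0.28794309 0.25544246]
scene 0.3 0.35 99 [0.55665123 0.28212084 0.33360591]
```

View pics/s4.png

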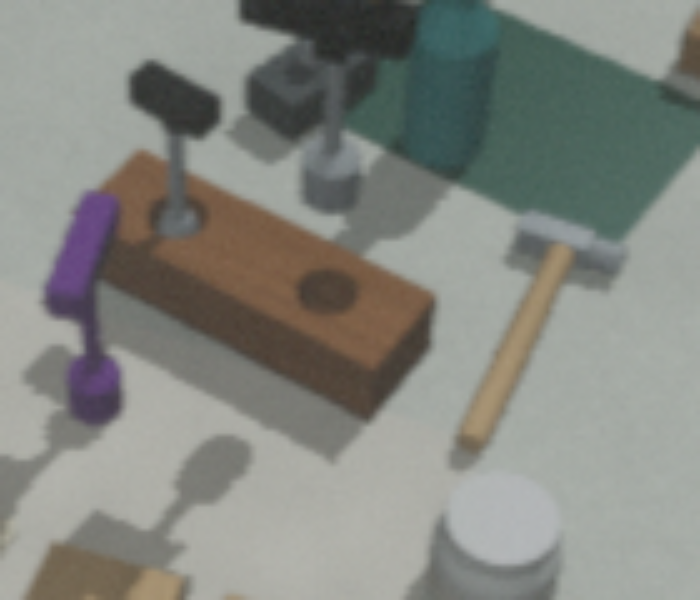

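The picture shows the larger wrench hanging upright over its empty hole (325,290 in the crop), with nothing else disturbed. I check the bar's offset along the jaws, and the empty hole's position.

```bash
python3 - <<'E'
from h import *
w=dict(np.load("w4.npz"));P=cloud(w);Z=P[...,2]
T=np.array([.5306,.2931,.3215]);a=np.array([np.cos(np.radians(7)),np.sin(np.radians(7)),0]);b=np.array([-a[1],a[0],0])
D=P-T;al=D@a;la=D@b
m=(abs(la)<.02)&(abs(D[...,2]-.028)<.006)
print("bar top",m.sum(),np.nanpercentile(al[m],[0,1,5,50,99]),np.nanmedian(D[m][:,2]),np.nanpercentile(la[m],[2,98]))
m=(abs(la)<.04)&(abs(al)<.05)&(D[...,2]<-.1)&(D[...,2]>-.16)
print("socket",m.sum(),np.nanpercentile(al[m],[1,50,99]) if m.any() else "",np.nanpercentile(la[m],[1,50,99]) if m.any() else "")
m=(abs(la)<.04)&(abs(al)<.05)&(D[...,2]<-.02)&(D[...,2]>-.1)
print("ext",m.sum(),np.nanpercentile(al[m],[1,50,99]) if m.any() else "",np.nanpercentile(la[m],[1,50,99]) if m.any() else "")
# hole from scene
s=dict(np.load("s4.npz"))
for n,c in(("s",s),("w",w)):
    P=cloud(c);Z=P[...,2];d=np.hypot(P[...,0]-.531,P[...,1]-.2944)<.04
    u,v=np.meshgrid(np.arange(640),np.arange(400))
    h=(Z<.054)&(Z>.0); g=np.zeros(Z.shape,np.uint8)
    X=c["R"]@np.array([.531,.2944,.062])+c["t"];uu,vv=(c["fx"]*X[0]/X[2]+c["cx"],c["fy"]*X[1]/X[2]+c["cy"])
    r=int(.032*c["fx"]/X[2]);g=(np.hypot(u-uu,v-vv)<r)&h
    n_,l,st,_=cv2.connectedComponentsWithStats(g.astype(np.uint8))
    for k in range(1,n_):
        if st[k,4]<30:continue
        q=np.array([ray(c,i,j,.062)[:2] for j,i in zip(*np.where(l==k))]);print(n,st[k],(uu,vv),(q.max(0)+q.min(0))/2,np.ptp(q,0))
E
```

```text
bar top 8393 [-0.05309408 -0.0524197  -0.05052089 -0.02708429  0.01765273] 0.027502377208111828 [-0.01376359  0.01318956]
socket 0  
ext 0  
s [330 185  12   8  74] (np.float64(335.7140172738402), np.float64(188.26995803351997)) [0.53077148 0.29179843] [0.04313653 0.03814925]
w [310 150  27   6 118] (np.float64(320.28447174673533), np.float64(170.5792807235356)) [0.50817125 0.29538161] [0.00905848 0.03283825]
```

Offset of the wrench along the jaws ≈ −2 mm. Move above the bore with the flats matched to the nut (−0.042 rad).

>>> send_rows(increments=[0,0,-0.004,0.2,-2,0,0,0,0,-0.004,0.2,-3,0,0,0,0,-0.004,0.2,-3.4,0,0,0,0,-0.004,0.2,-3.4,0,0,0,0,-0.004,0.2,-3.4,0,0,0,0,-0.004,0.2,-3.4,0,0,0,0,-0.004,0.2,-3.4,0,0,0,0,-0.004,0.2,-3.4,0,0,0,0,-0.004,0.2,-3.4,0,0,0,0,-0.006,0.2,-3.4,0,0,0,0,0,0.2,-3.4,-0.5,0,0,0,0,0.2,-2.2,-1.5,0,0,0,0,0,-1,0,0,0,0,0,0,0,0,0,0,0,0,0,0,0,0,0,0,0,0,0,0,0])

```text
time: 8.15
position: [0.5536, -0.0937, 0.2989]
tool_rot: [-0.041, 0.999, 0.001, -0.0]
ft_force: [-0.0, 0.1, -3.6]
grip_width: 0.028
grip_force: 39.6
```

```bash
python3 - <<'E'
from h import *
o=robot.get_obs();print(o["time"],o["position"],o["tool_rot"],o["ft_force"],o["moment"])
c=cam("scene");np.savez("s5.npz",**c);P=cloud(c);Z=P[...,2];d=np.hypot(P[...,0]-.5525,P[...,1]+.0957)<.04
# cylinder fits along z for socket & extension in scene cloud
from scipy.optimize import least_squares
for z0,z1,r in((.155,.19,.021),(.205,.27,.007)):
    q=P[d&(Z>z0)&(Z<z1)][:,:2]
    if len(q)<10: print(len(q));continue
    f=least_squares(lambda p:np.hypot(*(q-p).T)-r,[.5525,-.0957],loss="soft_l1",f_scale=.002);print(len(q),f.x)
hole=np.zeros(Z.shape)
u,v=np.meshgrid(np.arange(640),np.arange(400))
X=c["R"]@np.array([.5525,-.0957,.11])+c["t"];print(c["fx"]*X[0]/X[2]+c["cx"],c["fy"]*X[1]/X[2]+c["cy"])
save(c,"s5.png",(200,190,360,310),5)
E
```

```text
8.15 [ 0.55363187 -0.09368884  0.29886174] [-4.05390487e-02  9.99177583e-01  7.32526807e-04 -4.55049446e-04] [-0.03317216  0.05498215 -3.64698839] [ 0.05798621 -0.14848398 -0.01348895]
159 [ 0.55151413 -0.08985112]
59 [ 0.55255737 -0.0926439 ]
283.0681440542562 262.80479564135345
```

View pics/s5.png

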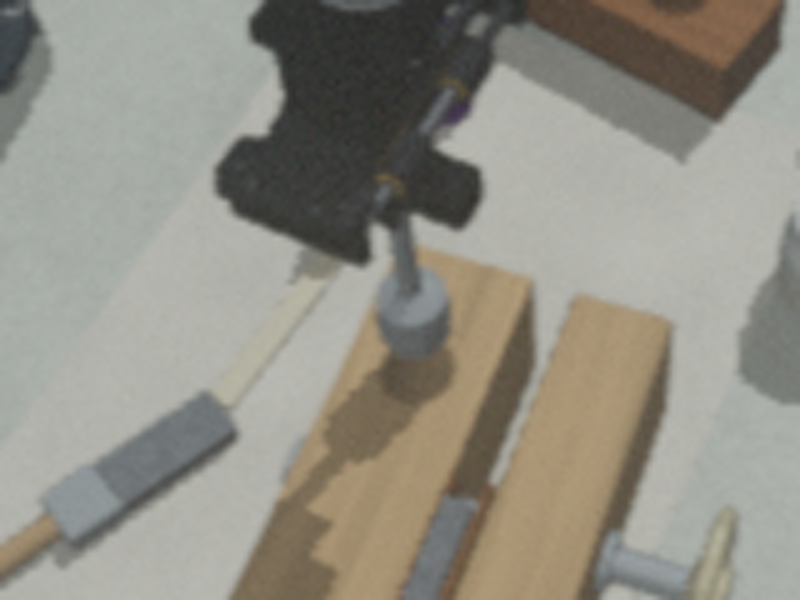

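The picture shows the socket hanging over the bore mouth at crop (412,370), slightly toward +y of it. Shift −2 mm in y, lower, then feel.

>>> send_rows(increments=[0,0,0,0.05,-0.2,-1.5,0,0,0,0,0,0,-1.5,0,0,0,0,0,0,0,0,0,0,0,0,0,-0.2,0,0,0,0,0,0,-0.2,0,0,0,0,0,0,-0.2,0,0,0,0,0,0,-0.2,0,0,0,0,0,0,-0.2,0,0,0,0,0,0,0,0])

```text
time: 8.95
position: [0.5545, -0.0972, 0.2591]
tool_rot: [-0.04, 0.999, -0.0, 0.0]
ft_force: [-0.2, -0.5, -3.8]
grip_width: 0.0278
grip_force: 39.6
```

>>> send_rows(increments=[0,0,0,0,0,-0.2,0,0,0,0,0,0,-0.2,0,0,0,0,0,0,-0.2,0,0,0,0,0,0,0,0,0,0,0,0,0,0,0])

```text
time: 9.37
position: [0.5545, -0.0973, 0.253]
tool_rot: [-0.04, 0.999, -0.0, 0.0]
ft_force: [0.3, 0.2, -3.5]
grip_width: 0.0277
grip_force: 39.6
```

```bash
python3 - <<'E'
from h import *
o=robot.get_obs();print(o["position"],o["ft_force"],o["moment"])
E
```

```text
[ 0.55446666 -0.09729711  0.2529809 ] [ 0.30762144  0.17728628 -3.51765186] [-0.08430166 -0.22471265  0.01627136]
```

The socket is in the bore without touching. Continue down.

>>> send_rows(increments=[0,0,0,0,0,-0.4,0,0,0,0,0,0,-0.4,0,0,0,0,0,0,-0.4,0,0,0,0,0,0,-0.4,0,0,0,0,0,0,-0.4,0,0,0,0,0,0,-0.4,0,0,0,0,0,0,0,0,0,0,0,0,0,0,0])

```text
time: 10.03
position: [0.5543, -0.0973, 0.2287]
tool_rot: [-0.04, 0.999, -0.0, -0.0]
ft_force: [0.1, -0.8, -4.2]
grip_width: 0.0281
grip_force: 39.6
```

>>> send_rows(increments=[0,0,0,0,0,-0.4,0,0,0,0,0,0,-0.4,0,0,0,0,0,0,-0.4,0,0,0,0,0,0,-0.4,0,0,0,0,0,0,-0.4,0,0,0,0,0,0,-0.3,0,0,0,0,0,0,0,0,0,0,0,0,0,0,0])

```text
time: 10.7
position: [0.5543, -0.0972, 0.2057]
tool_rot: [-0.04, 0.999, -0.0, -0.0]
ft_force: [0.5, -2.0, -4.5]
grip_width: 0.0274
grip_force: 39.6
```

>>> send_rows(increments=[0,0,0,0,0,-0.4,0,0,0,0,0,0,-0.4,0,0,0,0,0,0,-0.4,0,0,0,0,0,0,-0.3,0,0,0,0,0,0,0,0,0,0,0,0,0,0,0])

```text
time: 11.2
position: [0.5543, -0.0972, 0.1907]
tool_rot: [-0.04, 0.999, 0.0, -0.0]
ft_force: [1.2, -2.1, -4.8]
grip_width: 0.0278
grip_force: 39.6
```

```bash
cat > o.py <<'E'
from h import *
o=robot.get_obs();r=o["tool_rot"]
print(o["time"],o["position"].round(4),o["ft_force"].round(2),o["moment"].round(3),"yaw",2*np.arctan2(r[1],r[0]),r.round(4),o["grip_width"])
E
python3 o.py
```

```text
11.2 [ 0.5543 -0.0972  0.1907] [ 1.18 -2.08 -4.83] [-0.533 -0.387  0.013] yaw 3.2218850336190195 [-4.010e-02  9.992e-01  0.000e+00 -3.000e-04] 0.027846759104329554
```

Slight side contact (wall pushes −y, +x). Give way by half a millimetre and go down onto the nut gently.

>>> send_rows(increments=[0,0,0,0.05,-0.1,0,0,0,0,0,0,0,-0.2,0,0,0,0,0,0,-0.2,0,0,0,0,0,0,-0.2,0,0,0,0,0,0,0,0,0,0,0,0,0,0,0])

```text
time: 11.7
position: [0.555, -0.0978, 0.1857]
tool_rot: [-0.04, 0.999, 0.0, 0.0]
ft_force: [-0.7, 0.0, 1.0]
grip_width: 0.0277
grip_force: 39.7
```

```bash
python3 o.py
```

```text
11.7 [ 0.555  -0.0978  0.1857] [-0.68  0.02  1.01] [ 0.204 -0.075 -0.052] yaw 3.2217159966059605 [-4.010e-02  9.992e-01  2.000e-04  2.000e-04] 0.027712725858957576
```

Contact at the nut's top (about 5 N). Small wiggle in yaw while keeping light pressure.

>>> send_rows(increments=[0,0,0.04,0,0,0,0,0,0,0.03,0,0,0,0,0,0,0,0,0,0,0])

```text
time: 11.95
position: [0.5548, -0.098, 0.1855]
tool_rot: [-0.075, 0.997, 0.0, -0.0]
ft_force: [-0.5, 0.4, 1.3]
grip_width: 0.0275
grip_force: 39.7
```

>>> send_rows(increments=[0,0,-0.04,0,0,0,0,0,0,-0.04,0,0,0,0,0,0,-0.04,0,0,0,0,0,0,-0.03,0,0,0,0,0,0,0,0,0,0,0])

```text
time: 12.37
position: [0.555, -0.0984, 0.1848]
tool_rot: [0.0, 1.0, -0.0, 0.0]
ft_force: [0.4, -0.9, -3.0]
grip_width: 0.0278
grip_force: 39.6
```

```bash
python3 o.py
```

```text
12.3667 [ 0.555  -0.0984  0.1848] [ 0.44 -0.91 -3.01] [-0.316 -0.277  0.014] yaw 3.1408593555772324 [ 4.e-04  1.e+00 -3.e-04  1.e-04] 0.027768903318130558
```

Contact released at yaw 3.14. Lower here.

>>> send_rows(increments=[0,0,0,0,0,-0.1,0,0,0,0,0,0,-0.1,0,0,0,0,0,0,0,0,0,0,0,0,0,0,0])

```text
time: 12.7
position: [0.5548, -0.0983, 0.183]
tool_rot: [-0.0, 1.0, -0.0, -0.0]
ft_force: [-0.2, -1.7, -4.0]
grip_width: 0.0276
grip_force: 39.6
```

```bash
python3 o.py
```

```text
12.7 [ 0.5548 -0.0983  0.183 ] [-0.21 -1.69 -3.97] [-0.438 -0.166  0.008] yaw 3.142092220377423 [-2.e-04  1.e+00 -2.e-04 -2.e-04] 0.027647914434064554
```

>>> send_rows(increments=[0,0,0,0,-0.05,-0.15,0,0,0,0,0,0,-0.15,0,0,0,0,0,0,-0.15,0,0,0,0,0,0,0,0,0,0,0,0,0,0,0])

```text
time: 13.12
position: [0.5549, -0.0988, 0.1783]
tool_rot: [-0.0, 1.0, -0.0, -0.0]
ft_force: [0.6, -1.2, -3.0]
grip_width: 0.0278
grip_force: 39.7
```

```bash
python3 o.py
```

```text
13.1167 [ 0.5549 -0.0988  0.1783] [ 0.59 -1.2  -2.99] [-0.605 -0.276  0.061] yaw 3.141993230195951 [-2.e-04  1.e+00 -2.e-04 -1.e-04] 0.027763101183485173
```

Sliding over the nut. Continue, slowing near the washer.

>>> send_rows(increments=[0,0,0,0.05,-0.05,-0.15,0,0,0,0,0,0,-0.15,0,0,0,0,0,0,-0.15,0,0,0,0,0,0,-0.15,0,0,0,0,0,0,0,0,0,0,0,0,0,0,0])

```text
time: 13.62
position: [0.5551, -0.099, 0.1722]
tool_rot: [-0.0, 1.0, 0.0, -0.0]
ft_force: [0.4, -1.5, -5.1]
grip_width: 0.0276
grip_force: 39.7
```

```bash
python3 o.py
```

```text
13.6167 [ 0.5551 -0.099   0.1722] [ 0.35 -1.55 -5.07] [-0.476 -0.197  0.019] yaw 3.141856632615814 [-1.e-04  1.e+00  1.e-04 -4.e-04] 0.027589617443847633
```

>>> send_rows(increments=[0,0,0,0,0,-0.1,0,0,0,0,0,0,-0.1,0,0,0,0,0,0,-0.1,0,0,0,0,0,0,0,0,0,0,0,0,0,0,0])

```text
time: 14.03
position: [0.5556, -0.0991, 0.17]
tool_rot: [-0.0, 1.0, -0.0, 0.0]
ft_force: [-0.1, -0.8, 0.4]
grip_width: 0.0277
grip_force: 39.7
```

```bash
python3 o.py
```

```text
14.0333 [ 0.5556 -0.0991  0.17  ] [-0.09 -0.79  0.43] [-0.41  -0.075 -0.028] yaw 3.141789571167033 [-1.e-04  1.e+00 -0.e+00  2.e-04] 0.027653425722782374
```

Fully seated on the washer (z 0.170, ~4.5 N). Raise the grip to 60 N and turn clockwise while watching Mz.

>>> send_rows(increments=[0,0,0,0,0,0,0,0,0,0,0,0,0,0,0,0,-0.05,0,0,0,0,0,0,-0.05,0,0,0,0,0,0,-0.05,0,0,0,0,0,0,-0.05,0,0,0,0,0,0,0,0,0,0,0], newtons=60)

```text
time: 14.62
position: [0.555, -0.0994, 0.17]
tool_rot: [0.099, 0.995, -0.001, -0.0]
ft_force: [-1.5, -1.9, 2.3]
grip_width: 0.0277
grip_force: 59.7
```

```bash
python3 o.py
```

```text
14.6167 [ 0.555  -0.0994  0.17  ] [-1.55 -1.88  2.28] [-0.653  0.279  0.358] yaw 2.942981513925123 [ 9.910e-02  9.951e-01 -6.000e-04 -4.000e-04] 0.02768985184722466
```

>>> send_rows(increments=[0,0,-0.05,0,0,0,0,0,0,-0.05,0,0,0,0,0,0,-0.05,0,0,0,0,0,0,0,0,0,0,0])

```text
time: 14.95
position: [0.5548, -0.0995, 0.17]
tool_rot: [0.173, 0.985, -0.001, -0.001]
ft_force: [-2.3, -2.6, 3.7]
grip_width: 0.0274
grip_force: 59.7
```

```bash
python3 o.py
```

```text
14.95 [ 0.5548 -0.0995  0.17  ] [-2.27 -2.55  3.67] [-0.886  0.614  0.34 ] yaw 2.7938309932468246 [ 1.730e-01  9.849e-01 -7.000e-04 -6.000e-04] 0.027398171564141587
```

>>> send_rows(increments=[0,0,-0.05,0,0,0,0,0,0,-0.05,0,0,0,0,0,0,0,0,0,0,0])

```text
time: 15.2
position: [0.5546, -0.0995, 0.17]
tool_rot: [0.222, 0.975, -0.001, -0.001]
ft_force: [-2.8, -2.7, 3.7]
grip_width: 0.0274
grip_force: 59.7
```

```bash
python3 o.py
```

```text
15.2 [ 0.5546 -0.0995  0.17  ] [-2.81 -2.69  3.73] [-1.026  0.845  0.486] yaw 2.6948717984384585 [ 2.215e-01  9.752e-01 -8.000e-04 -8.000e-04] 0.027360027084442563
```

Still the ~0.4 N m drag. Relieve the side force by 1 mm and carry on.

>>> send_rows(increments=[0,0,-0.04,-0.1,-0.1,0.03,0,0,0,-0.04,0,0,0,0,0,0,0,0,0,0,0])

```text
time: 15.45
position: [0.5537, -0.0999, 0.17]
tool_rot: [0.259, 0.966, -0.0, -0.001]
ft_force: [-2.3, -1.3, 3.6]
grip_width: 0.0278
grip_force: 60.1
```

```bash
python3 o.py
```

```text
15.45 [ 0.5537 -0.0999  0.17  ] [-2.31 -1.3   3.63] [-0.461  0.733  1.078] yaw 2.616619664543201 [ 2.595e-01  9.657e-01 -3.000e-04 -8.000e-04] 0.02779696550859177
```

>>> send_rows(increments=[0,0,-0.04,0,0,0,0,0,0,-0.02,0,0,0,0,0,0,0,0,0,0,0])

```text
time: 15.7
position: [0.5539, -0.0997, 0.17]
tool_rot: [0.289, 0.957, -0.0, -0.001]
ft_force: [-4.2, -0.9, 5.4]
grip_width: 0.0275
grip_force: 60.8
```

```bash
python3 o.py
```

```text
15.7 [ 0.5539 -0.0997  0.17  ] [-4.18 -0.94  5.41] [-0.257  0.808  1.424] yaw 2.5560014752558957 [ 2.886e-01  9.574e-01 -1.000e-04 -7.000e-04] 0.027499197227522698
```

Torque rose from drag to ~1.4 N m against a stiff stop, so the nut is firm. Unwind back into the play.

>>> send_rows(increments=[0,0,0.04,0,0,0,0,0,0,0.04,0,0,0,0,0,0,0.04,0,0,0,0,0,0,0.04,0,0,0,0,0,0,0,0,0,0,0])

```text
time: 16.12
position: [0.5546, -0.1, 0.17]
tool_rot: [0.214, 0.977, 0.0, 0.0]
ft_force: [-2.1, -1.3, 3.4]
grip_width: 0.0275
grip_force: 59.7
```

```bash
python3 o.py
```

```text
16.1167 [ 0.5546 -0.1     0.17  ] [-2.1  -1.3   3.39] [-0.471  0.521  0.174] yaw 2.710904253566105 [2.137e-01 9.769e-01 5.000e-04 3.000e-04] 0.027529631368753218
```

>>> send_rows(increments=[0,0,0.04,-0.05,0,0.1,0,0,0,0.02,0,0,0.1,0,0,0,0,0,0,0.1,0,0,0,0,0,0,0.1,0,0,0,0,0,0,0,0])

```text
time: 16.53
position: [0.5541, -0.0999, 0.1737]
tool_rot: [0.185, 0.983, 0.0, 0.0]
ft_force: [0.4, -1.4, -4.4]
grip_width: 0.0273
grip_force: 59.7
```

```bash
python3 o.py
```

```text
16.5333 [ 0.5541 -0.0999  0.1737] [ 0.36 -1.45 -4.36] [-0.178 -0.09   0.068] yaw 2.77013368929061 [1.847e-01 9.828e-01 5.000e-04 0.000e+00] 0.02726868984474872
```

Free. Lift out of the bore.

>>> send_rows(increments=[0,0,0,0,0,0.4,0,0,0,0,0,0,0.5,0,0,0,0,0,0,0.5,0,0,0,0,0,0,0.6,0,0,0,0,0,0,0.8,0,0,0,0,0,0,0.8,0,0,0,0,0,0,0,0])

```text
time: 17.12
position: [0.5551, -0.1004, 0.2123]
tool_rot: [0.184, 0.983, -0.0, 0.002]
ft_force: [-0.8, -0.3, -3.8]
grip_width: 0.0274
grip_force: 59.7
```

>>> send_rows(increments=[0,0,0,0,0,1,0,0,0,0,0,0,1.2,0,0,0,0,0,0,1.2,0,0,0,0,0,0,1.2,0,0,0,0,0,0,1.5,0,0,0,0,0,0,2,0,0,0,0,0,0,2,0,0,0,0,0,0,1.2,0,0,0,0,0,0,0,0,0,0,0,0,0,0,0])

```text
time: 17.95
position: [0.5539, -0.1001, 0.3236]
tool_rot: [0.184, 0.983, -0.0, 0.001]
ft_force: [-0.5, -0.1, -4.3]
grip_width: 0.0272
grip_force: 59.7
```

```bash
python3 o.py
```

```text
17.95 [ 0.5539 -0.1001  0.3236] [-0.48 -0.13 -4.33] [ 0.09  -0.191 -0.071] yaw 2.771775627333491 [ 1.839e-01  9.830e-01 -1.000e-04  7.000e-04] 0.02722579248622932
```

>>> send_rows(increments=[0,0,0.041,-0.2,2,0,0,0,0,0.041,-0.2,3,0,0,0,0,0.041,-0.2,3.4,0,0,0,0,0.041,-0.2,3.4,0,0,0,0,0.041,-0.2,3.4,0,0,0,0,0.041,-0.2,3.4,0,0,0,0,0.041,-0.2,3.4,0,0,0,0,0.041,-0.2,3.4,0,0,0,0,0.041,-0.2,3.4,0,0,0,0,0.041,-0.2,3.4,0,0,0,0,0.041,-0.2,3.4,0,0,0,0,0.041,-0.2,3.1,0,0,0,0,0,0,0,0,0,0,0,0,0,0,0,0,0,0,0,0,0,0,0])

```text
time: 19.2
position: [0.529, 0.2863, 0.3214]
tool_rot: [-0.061, 0.998, -0.001, -0.002]
ft_force: [0.3, -0.4, -3.2]
grip_width: 0.0274
grip_force: 59.7
```

```bash
python3 o.py; python3 - <<'E'
from h import *
from scipy.optimize import least_squares
def chk(w,s,T,yaw):
    T=np.array(T);P=cloud(w);a=np.array([np.cos(yaw),np.sin(yaw),0]);b=np.array([-a[1],a[0],0]);D=P-T;al=D@a;la=D@b
    m=(abs(la)<.025)&(abs(D[...,2]-.028)<.006)
    q=np.stack([al[m],la[m]],1);print("bar",np.nanpercentile(al[m],[1,5,95]),cv2.minAreaRect((q*1000).astype(np.float32)))
    P=cloud(s);D=P-T
    for z0,z1,r in((-.145,-.11,.021),(-.09,-.03,.007)):
        m=(np.hypot(D[...,0],D[...,1])<.04)&(D[...,2]>z0)&(D[...,2]<z1);q=D[m][:,:2]
        f=least_squares(lambda p:np.hypot(*(q-p).T)-r,[0,0],loss="soft_l1",f_scale=.002);print(m.sum(),f.x*1000)
L=lambda n:dict(np.load(n))
chk(L("w4.npz"),L("s4.npz"),[.5306,.2931,.3215],np.radians(7))
w=cam("wrist");s=cam("scene");o=robot.get_obs();r=o["tool_rot"]
chk(w,s,o["position"],2*np.arctan2(r[1],r[0])-np.pi)
E
```

```text
19.2 [0.529  0.2863 0.3214] [ 0.26 -0.4  -3.17] [ 0.037 -0.16  -0.017] yaw 3.264098388968357 [-6.120e-02  9.981e-01 -9.000e-04 -1.600e-03] 0.027427966006857436
bar [-0.05241206 -0.05048943  0.01471158] ((-15.213930130004883, -1.154571533203125), (76.92030334472656, 47.57849884033203), 17.72955894470215)
126 [-4.62985242  3.22273036]
55 [-3.47648502 -0.06725733]
bar [-0.05272732 -0.05083606  0.0145597 ] ((-15.394018173217773, 1.2784767150878906), (47.53257369995117, 77.12432098388672), 73.2796630859375)
123 [-2.28628401  3.14683412]
53 [-2.01738639  0.5345592 ]
```

The wrench still sits in the grip as at the lift. Align to the original TCP position (0.530, 0.293) and lower.

>>> send_rows(increments=[0,0,0,0.1,0.65,-1,0,0,0,0,0,0,-2,0,0,0,0,0,0,-2,0,0,0,0,0,0,-2,0,0,0,0,0,0,-2,0,0,0,0,0,0,-0.5,0,0,0,0,0,0,0,0,0,0,0,0,0,0,0,0,0,0,0,0,0,0])

```text
time: 20.05
position: [0.5321, 0.2935, 0.2293]
tool_rot: [-0.061, 0.998, 0.0, 0.001]
ft_force: [0.5, 0.3, -3.4]
grip_width: 0.0275
grip_force: 59.7
```

```bash
python3 o.py
```

```text
20.05 [0.5321 0.2935 0.2293] [ 0.47  0.34 -3.41] [ 0.071 -0.112  0.025] yaw 3.263216635347721 [-6.080e-02  9.982e-01  4.000e-04  1.400e-03] 0.02749007740610251
```

>>> send_rows(increments=[0,0,0,-0.15,0,-0.3,0,0,0,0,0,0,-0.3,0,0,0,0,0,0,-0.3,0,0,0,0,0,0,-0.3,0,0,0,0,0,0,-0.3,0,0,0,0,0,0,-0.3,0,0,0,0,0,0,-0.3,0,0,0,0,0,0,0,0,0,0,0,0,0,0,0])

```text
time: 20.8
position: [0.5293, 0.2933, 0.2066]
tool_rot: [-0.061, 0.998, -0.0, -0.0]
ft_force: [-0.7, 0.5, -4.7]
grip_width: 0.0275
grip_force: 59.7
```

```bash
python3 o.py
```

```text
20.8 [0.5293 0.2933 0.2066] [-0.72  0.51 -4.68] [ 0.129 -0.169 -0.006] yaw 3.2637864620473747 [-6.110e-02  9.981e-01 -1.000e-04 -3.000e-04] 0.02754598730374097
```

In the hole, no contact. Lower to the floor.

>>> send_rows(increments=[0,0,0,0.05,0,-0.4,0,0,0,0,0,0,-0.4,0,0,0,0,0,0,-0.4,0,0,0,0,0,0,-0.4,0,0,0,0,0,0,-0.4,0,0,0,0,0,0,-0.4,0,0,0,0,0,0,-0.4,0,0,0,0,0,0,-0.4,0,0,0,0,0,0,-0.3,0,0,0,0,0,0,0,0,0,0,0,0,0,0,0])

```text
time: 21.72
position: [0.5298, 0.2934, 0.1717]
tool_rot: [-0.061, 0.998, -0.0, -0.0]
ft_force: [0.3, -0.5, -2.8]
grip_width: 0.0274
grip_force: 59.7
```

```bash
python3 o.py
```

```text
21.7167 [0.5298 0.2934 0.1717] [ 0.26 -0.54 -2.83] [ 0.199 -0.108 -0.039] yaw 3.2637590147631164 [-6.100e-02  9.981e-01 -1.000e-04 -2.000e-04] 0.02738407406935539
```

>>> send_rows(increments=[0,0,0,0,0,-0.1,0,0,0,0,0,0,-0.1,0,0,0,0,0,0,-0.1,0,0,0,0,0,0,0,0,0,0,0,0,0,0,0])

```text
time: 22.13
position: [0.53, 0.2935, 0.1691]
tool_rot: [-0.061, 0.998, 0.0, 0.0]
ft_force: [0.1, -0.7, -3.8]
grip_width: 0.0275
grip_force: 59.7
```

```bash
python3 o.py
```

```text
22.1333 [0.53   0.2935 0.1691] [ 0.07 -0.7  -3.77] [ 0.092 -0.172 -0.033] yaw 3.2638370773054497 [-6.110e-02  9.981e-01  1.000e-04  2.000e-04] 0.027458714022702606
```

>>> send_rows(increments=[0,0,0,0,0,-0.1,0,0,0,0,0,0,-0.05,0,0,0,0,0,0,0,0,0,0,0,0,0,0,0])

```text
time: 22.47
position: [0.5306, 0.2936, 0.169]
tool_rot: [-0.061, 0.998, 0.0, 0.001]
ft_force: [-1.3, 0.1, 4.6]
grip_width: 0.0278
grip_force: 59.7
```

```bash
python3 o.py
```

```text
22.4667 [0.5306 0.2936 0.169 ] [-1.32  0.05  4.61] [-0.086  0.172 -0.016] yaw 3.263902243607691 [-6.110e-02  9.981e-01  2.000e-04  1.100e-03] 0.027824068442582766
```

On the floor (8 N). Open and retreat upward.

>>> send_rows(increments=[0,0,0,0,0,0.1,0.5,0,0,0,0,0,0,0.7,0,0,0,0,0,0,0.9,0,0,0,0,0,0,1,0,0,0,0,0,0,1,0,0,0,0,0,0,1,0,0,0,0,0,0,1,0,0,0,0,0,0,1])

```text
time: 23.13
position: [0.5299, 0.2934, 0.1683]
tool_rot: [-0.061, 0.998, -0.0, -0.0]
ft_force: [0.3, -0.6, 0.2]
grip_width: 0.0725
grip_force: 0.0
```

>>> send_rows(increments=[0,0,0,0,0,1,1,0,0,0,0,0,2,1,0,0,0,0,0,3,1,0,0,0,0,0,4,1,0,0,0,0,0,4,1,0,0,0,-3,0,0,1,0,0,0,-3,0,0,1,0,0,0,0,0,0,1,0,0,0,0,0,0,1])

```text
time: 23.88
position: [0.4685, 0.2934, 0.3096]
tool_rot: [-0.062, 0.998, 0.0, 0.0]
ft_force: [1.1, -0.0, 0.1]
grip_width: 0.0869
grip_force: 0.0
```

```bash
python3 o.py; python3 - <<'E'
from h import *
s=cam("scene");P=cloud(s);Z=P[...,2]
m=(np.hypot(P[...,0]-.531,P[...,1]-.293)<.08)&(Z>.186)&(Z<.203)
q=P[m][:,:2]*1000;print(m.sum(),np.nanpercentile(Z[m],[5,50,95]),cv2.minAreaRect(q.astype(np.float32)))
o=dict(np.load("s.npz"));d=np.abs(s["image"].astype(int)-o["image"]).max(2)
im=np.hstack([o["image"][120:400,150:420],s["image"][120:400,150:420]]);cv2.imwrite("pics/fin.png",cv2.resize(im[:,:,::-1],None,fx=1.48,fy=1.48))
E
```

```text
23.8833 [0.4685 0.2934 0.3096] [ 1.12 -0.03  0.07] [ 0.136 -0.153 -0.035] yaw 3.265014716188577 [-6.170e-02  9.981e-01  1.000e-04  5.000e-04] 0.08694675716586227
197 [0.18770401 0.19407286 0.19777493] ((529.3657836914062, 294.4516296386719), (99.0678939819336, 33.78901290893555), 8.25488567352295)
```

View pics/fin.png

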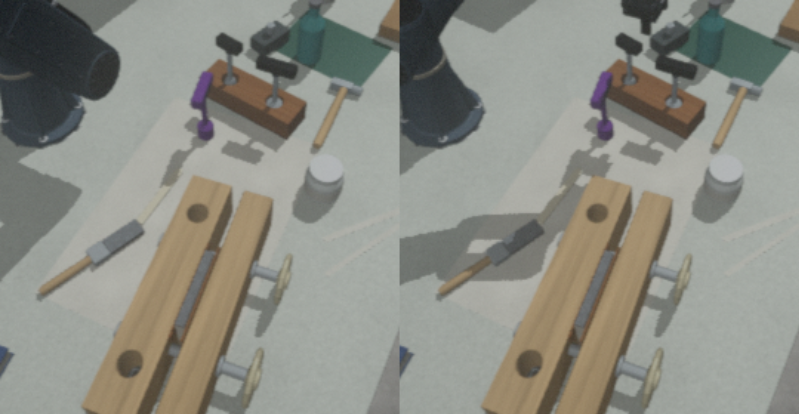

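The before/after pair shows the larger wrench upright and fully down in its hole again (after: 675,85). Everything else is unmoved. Handing in.

```bash
python3 -c "
from rig import robot
print(robot.hand_in())"
```

```text
the job is handed in; nothing more can be done
None
```

The left-hand nut came up firm at about 1.4 N m (a little over the 1.2 asked), the larger wrench stands fully down in its own hole, nothing else looks moved, and I handed the job in at about 24 s.

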